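# Draw the spare hammer shaft out of the short-opening drawer

### The arm

A 6-joint arm with a two-finger parallel gripper is mounted at the origin on the work surface. World frame = base frame: x ahead of the robot, y to its left, z up, the work surface at z = 0. Lengths are in m, angles in rad, forces in N, time in s.
With the tool pointing down it reaches from about 0.25 to 0.8 m from the base axis. Payload 8.5 kg.
Tool frame: the origin (TCP) lies midway between the tips of the shut fingers; the grasp point (between the pads) lies 19 mm behind it; z points along the fingers, y is the direction in which the jaws open and shut (so a half turn about z gives the same grasp; the last joint's range is limited). The gripper opens to 85 mm and grips with 20 to 120 N. Pads are 22 mm wide; open, the fingers measure 114 mm over their backs; the gripper's body (76 mm by 85 mm) begins 54 mm behind the grasp point. The pads swing forward as they close: fully open they stand 13 mm farther back than shut.
Start: joints at [-1.202, 0.238, -0.013, 1.319, 0, 1.571], TCP at [0.189, -0.49, 0.231] pointing down, gripper open.
Joint ranges: [-2.66, 2.66], [-1.03, 1.9], [-1.14, 1.46], [-1.82, 2.27], [-1.45, 1.34], [-3.14, 3.14]. Speed limits (rad/s): [2.22, 2.22, 2.79, 3.14, 3.14, 3.14].

### API

Orientations are given as a unit quaternion [w, x, y, z].
In Python, from plant import robot, eyes, spotter gives the robot as it stands. The module is installed in compiled form; this text tells all that it offers.
- The arm moves only by the shell command python3 -m creep 'ROWS' [OPENING] [FORCE]. ROWS is JSON, a list of rows, each an object of numbers: "dx", "dy", "dz": the shift along the tool's x, y, z in cm; "rx", "ry", "rz": the turn, a rotation vector about the tool's x, y, z in rad. In form: [{"dx": .., "dy": .., "dz": .., "rx": .., "ry": .., "rz": ..}, ...]. A call has 1 to 20 rows; each row shifts and turns the commanded pose from where the row before left it, along the tool's axes as they then stand; what a row does not reach is not made up. A row lasts 1/12 s, in which the tool goes at most 41.7 mm and 7.16 degrees, less where a joint would pass 70% of its speed; a pose out of reach is approached as far as the arm can. A call with a gripper value outside its range is refused whole. OPENING is the opening, from 0 (shut) to 1 (fully open), set as the call begins (- or left out, the last holds). The fingers move at their own pace and stop on an object; FORCE is the grip in N (left out, the last holds). Time passes only in rows, so rows that do not move let the fingers close. It gives the time, the measured TCP pose, the force and the opening at its end, in the units of the state.
- robot.observe(): the state, without advancing time (a new reading comes with each control period).
- eyes.camera(name): name is "scene" or "top" or "wrist"; returns (picture, depth): 400x640x3 uint8, red, green, blue; 400x640 float32, m along the optical axis (not along the pixel's ray), 0 where there is no reading.
- eyes.camera_params(name): a dict with "fx", "fy", "cx", "cy" (pixels), "k1" (the pictures are not rectified: a ray, as slopes to the right and down, at radius r is drawn at 1 + k1 r^2 times it, then the intrinsics apply), "position" and "rotation" of the camera in the world. Camera axes: x right, y up, looking along -z (the intrinsics and any distortion apply to the point x, -y, -z); pixel columns grow to the right and rows downward; lengths in m; the calibration is good to about 2 mm. A picture is of the moment at which its call begins: read the wrist's pose just before it. camera_params takes no time and is no camera call; for the wrist camera it gives the pose at the moment of the call.
- robot.hand_in(): hands the job in, once; it reports no verdict.
Trained networks look in the newest picture that a camera, given by its name, has taken for a name from the list of things; names that differ only in an ending like _2 or _b are one class to them, and where a whole thing is asked for, a point or a joint stands for the part that bears it (a point fixed in the world has none). Each returns a list of dicts, best first, with "confidence" (0 to 1); they miss things now and then, are a little off and sometimes report something else, mostly with a low value. They report only what shows in the picture. A call takes as long as a camera call.
- spotter.boxes_of(camera, name): "extent" ([left, top, right, bottom] in pixels, round what is visible of it).
- spotter.masks_of(camera, name): "region" (400x640 bool, what is visible of it) and "extent" ([left, top, right, bottom] in pixels, round what is visible of it).
The state is a dict: "time_s": time; "qpos": joint angles; "joint_velocities": joint speeds; "effort": joint torques, N m; "tool_pos": TCP position; "tcp_rot": TCP orientation; "contact_force": force on the tool from outside, world axes, zero at the start; "wrist_torque": the same for the moment, N m; "width": opening from 0.0 (shut) to 1.0 (fully open).
Only numpy, scipy, OpenCV 4.12 (cv2) and the standard library are available. Lean on these libraries where they do the work, as an engineer would, in place of code of your own. Each camera call takes 0.05 s, during which the arm holds its last target.

### The job

Pull open the drawer of the bench-top unit and take out the spare ash hammer shaft that lies in it. The drawer stops before its whole length is out, so the shaft has to be tipped up and eased out lengthwise through the short opening, without forcing it against the drawer or the unit and without disturbing the hammer, hard hat, jar or box of hinges. Finish still gripping the shaft, holding it still in the air with its whole length well above the top of the unit and nothing else bearing on it.

Things in the scene. Friction and masses are not known exactly. Their poses are not given: they have to be found in the camera images.
- unit: Plywood bench-top drawer unit, fixed to the bench: 340 deep (its x) x 272 wide (y) x 119 high, panels 12 to 15 thick. Origin at the centre of its underside, on the bench; its open front is the face at x = -170 mm and the single drawer slides out to its -x. The flat top is free but for the jar at the back.
- drawer (a joint): How far the drawer is pulled out, m: 0 shut (as at the start), 0.19 against its stop. It slides to the unit's -x with about 2 N of friction, a little more when moved fast, and stays where it is left. Inside it is 310 long x 220 wide; its floor lies 24 mm above the bench, its sides (10 thick) end 80 mm and its back 74 mm above the bench.
- drawer_front (a point): Middle of the top of the drawer's front panel, on its inner face, 102 mm above the bench; moves with the drawer. The panel is 266 wide and 16 thick. With the drawer shut this face is level with the unit's front face.
- knob (a point): Centre of the drawer's turned wooden knob: a round head 36 mm across and 18 mm thick, its axis along the pulling direction (unit's x), 60 mm above the bench and 47 mm in front of the panel's inner face (31 mm in front of its outer face), on an 18 mm neck. It moves with the drawer. It can be pinched from above by its two sides.
- unit_edge (a point): Middle of the lower front edge of the unit's top panel, 104 mm above the bench (80 above the drawer's floor), in the plane of the unit's front face: the edge under which the shaft is drawn out. With the drawer fully out, the opening from here to the front panel's inner face is 190 mm long and 220 mm wide.
- shaft: Spare lump-hammer shaft of ash, 280 mm long, 25 thick (z), 27 wide (y), 33 at the swelled grip end. It lies flat along the drawer near its middle, with 30 mm of play lengthwise. Origin at mid length on its underside, about its balance point; its x runs along it to the plain (eye) end, which lies to the back of the drawer. 0.1 to 0.2 kg.
- shaft_eye_end (a point): Centre of the plain end face of the shaft (x = +140 mm from its middle).
- shaft_grip_end (a point): Centre of the swelled end face of the shaft (x = -140 mm from its middle).
- hammer: Bystander: steel lump hammer lying on the bench, head 45 x 45 x 100 mm, 255 mm wooden shaft; origin under its middle.
- hard_hat: Bystander: yellow plastic hard hat, about 300 x 240 mm, 150 high, standing on its brim; origin under its centre.
- jar: Bystander: glass marmalade jar with a metal lid, 73 mm across, 116 high, standing on the back part of the unit's top; origin at the centre of its foot.
- hinge_box: Bystander: open cardboard box of brass hinges, 130 x 100 x 50 mm; origin at the centre of its underside.

How it is judged:
On the way:
1. the drawer has been pulled open (more than 120 mm) (value of joint drawer above 0.12 m), for 0.1 s.
At the end, for the whole second after the job is handed in: The gripper still holds the shaft, still, in the air: both of its ends are more than 160 mm above the bench (41 mm above the unit's top), the fingers bear on it with more than 2 N, and it touches neither the unit and its drawer nor the jar, hat, hammer or hinge box (under 0.3 N) (height (world z) of each of shaft_eye_end, shaft_grip_end above 0.16 m and contact force between shaft and the fingers above 2 N and contact force between shaft and unit below 0.3 N and contact force between shaft and jar below 0.3 N and contact force between shaft and hard_hat below 0.3 N and contact force between shaft and hammer below 0.3 N and contact force between shaft and hinge_box below 0.3 N and linear speed of shaft below 0.05 m/s); the arm keeps its last pose, push and grip.
It fails at once if the shaft, once tipped up (more than 0.1 rad), is forced against the unit or its drawer (more than 40 N) (contact force between shaft and unit above 40 N and angle between shaft's own z axis and vertical above 0.1 rad).
It fails at once if the jar is moved by more than 25 mm (distance of jar from where it was at the start of the episode above 0.025 m).
It fails at once if the lump hammer is moved by more than 25 mm (distance of hammer from where it was at the start of the episode above 0.025 m).
It fails at once if the hard hat is moved by more than 25 mm (distance of hard_hat from where it was at the start of the episode above 0.025 m).
It fails at once if the box of hinges is moved by more than 25 mm (distance of hinge_box from where it was at the start of the episode above 0.025 m).
It also fails if it takes over 51 s, if anything falls off the work surface, if the arm or the gripper's body presses on something with over 40 N, if the wrist force passes 120 N, or if a joint passes its speed limit or range.

## Working session

There is one attempt and no reset: what is moved stays moved. The work goes in short steps, Python scripts to look and compute and a shell command to move; the robot and the scene stay as the last step left them, time stands still between calls to the robot, and variables do not carry over. Pictures are saved under pics/ and viewed, and the job is handed in when it is done.

```bash
mkdir -p pics; ls; cat > h.py <<'E'
import numpy as np, cv2
from plant import robot, eyes, spotter
from scipy.spatial.transform import Rotation as R
def K(p): return np.array([[p['fx'],0,p['cx']],[0,p['fy'],p['cy']],[0,0,1.]])
def Rm(p):
    r=np.array(p['rotation'],float)
    return r if r.shape==(3,3) else R.from_quat([r[1],r[2],r[3],r[0]]).as_matrix()
def pts(name,depth,uv,p=None,d=None):
    p=p or eyes.camera_params(name)
    uv=np.asarray(uv,float).reshape(-1,2)
    n=cv2.undistortPoints(uv[:,None],K(p),np.array([p['k1'],0,0,0.]))[:,0]
    if d is None: d=depth[uv[:,1].astype(int),uv[:,0].astype(int)]
    c=np.c_[n[:,0]*d,-n[:,1]*d,-d*np.ones(len(uv))]
    return c@Rm(p).T+np.array(p['position'])
def proj(name,P,p=None):
    p=p or eyes.camera_params(name)
    c=(np.asarray(P,float).reshape(-1,3)-p['position'])@Rm(p)
    n=np.c_[c[:,0]/-c[:,2],-c[:,1]/-c[:,2]]; r2=(n**2).sum(1)
    n=n*(1+p['k1']*r2)[:,None]
    return np.c_[n[:,0]*p['fx']+p['cx'],n[:,1]*p['fy']+p['cy']]
def save(name,fn):
    p=eyes.camera_params(name)
    im,d=eyes.camera(name); cv2.imwrite(f'pics/{fn}.png',im[:,:,::-1]); np.savez(f'pics/{fn}.npz',im=im,d=d)
    return im,d,p
E
python3 - <<'E'
from h import *
for n in('scene','top'):
    im,d,p=save(n,n+'0'); print(p)
    for t in('unit','knob','jar','hammer','hard_hat','hinge_box'):
        m=spotter.masks_of(n,t)
        for q in m[:2]:
            ys,xs=np.nonzero(q['region']); 
            P=pts(n,d,np.c_[xs,ys],p); ok=d[ys,xs]>0
            print(n,t,round(q['confidence'],2),q['extent'],P[ok].min(0).round(3),np.median(P[ok],0).round(3),P[ok].max(0).round(3))
print(robot.observe())
E
```

```text
pics
{'fx': 408.4157813401416, 'fy': 408.4157813401416, 'cx': 310.6117105630914, 'cy': 196.7007336357434, 'k1': -0.10610316907752836, 'position': array([ 1.17518566, -0.83637721,  0.82682337]), 'rotation': array([0.84409058, 0.44747572, 0.14442889, 0.2577147 ])}
scene unit 0.67 [151.7, 195.9, 308.7, 328.8] [ 0.216 -0.441 -0.007] [ 0.57  -0.301  0.116] [0.66  0.044 0.235]
scene knob 0.74 [234.9, 265.6, 322.6, 345.3] [ 0.633 -0.447 -0.011] [ 0.709 -0.257  0.031] [ 0.771 -0.164  0.047]
scene knob 0.37 [305.9, 220.1, 308.2, 234.7] [ 0.618 -0.069  0.056] [ 0.62  -0.064  0.08 ] [ 0.622 -0.058  0.103]
scene jar 0.71 [176.1, 219.8, 213.0, 272.8] [ 0.189 -0.412 -0.006] [ 0.526 -0.387  0.195] [ 0.543 -0.146  0.236]
scene hammer 0.92 [237.2, 266.7, 320.9, 345.8] [ 0.636 -0.447 -0.005] [ 0.709 -0.257  0.031] [ 0.771 -0.158  0.047]
scene hammer 0.21 [304.7, 232.0, 307.8, 234.3] [ 0.619 -0.07   0.04 ] [ 0.62  -0.063  0.053] [ 0.622 -0.06   0.061]
scene hard_hat 0.94 [349.8, 135.3, 420.5, 187.6] [ 0.493  0.323 -0.004] [0.645 0.389 0.088] [0.731 0.651 0.154]
scene hinge_box 0.69 [302.8, 151.0, 339.7
[... 996 characters left out ...]
 0.411 0.055]
{'time_s': 0.7, 'qpos': array([-1.20198499e+00,  2.38161857e-01, -1.34942533e-02,  1.31925940e+00,
        3.88980562e-06,  1.57078556e+00]), 'joint_velocities': array([-0.00027184, -0.00152152,  0.00059673,  0.00036047, -0.00066196,
        0.00156339]), 'effort': array([ 8.85110585e-04, -5.38434112e+01,  3.46644974e+01,  2.87843854e-03,
        1.89796028e-04,  3.94387584e-06]), 'tool_pos': array([ 0.18924242, -0.48963245,  0.23129849]), 'tcp_rot': array([-5.89374182e-05,  9.83044414e-01,  1.83367600e-01, -9.01451522e-06]), 'contact_force': array([ 0.15895126,  0.287203  , -0.57863261]), 'wrist_torque': array([0.05536631, 0.0061955 , 0.02604732]), 'width': 0.9998774220844343}
```

View pics/scene0.png

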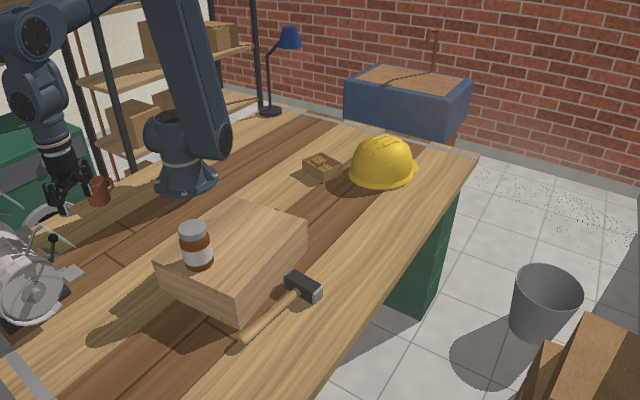

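View pics/top0.png

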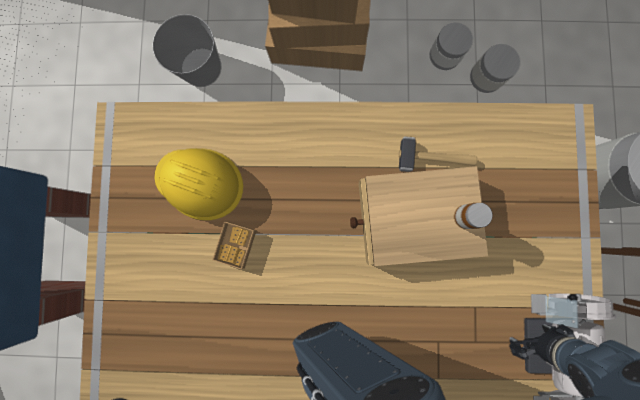

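```bash
python3 - <<'E'
from h import *
z=np.load('pics/top0.npz'); d=z['d']; p=eyes.camera_params('top')
vv,uu=np.mgrid[130:300,330:500]
P=pts('top',d,np.c_[uu.ravel(),vv.ravel()],p)
top=P[(abs(P[:,2]-.119)<.006)]
print(len(top),cv2.minAreaRect(top[:,:2].astype(np.float32)*1000), np.median(top[:,2]))
m=(P[:,2]>.09)&(P[:,2]<.11)&(P[:,1]>-.13)
f=P[m];print(len(f),f.min(0),f.max(0))
r=cv2.minAreaRect(f[:,:2].astype(np.float32)*1000);print(r)
m=(P[:,2]>.03)&(P[:,2]<.085)&(P[:,1]>-.13)&(P[:,1]<0.05)
f=P[m];print(len(f),f.min(0),f.max(0),np.median(f,0))
m=(P[:,2]>.21)&(P[:,2]<.25)
f=P[m];print('jar',len(f),f.min(0),f.max(0),np.median(f,0))
E
```

```text
9437 ((506.9949951171875, -254.6551513671875), (273.398193359375, 341.7615966796875), 5.694096565246582) 0.11890651398902086
500 [ 0.35784794 -0.09661949  0.09089692] [ 0.62388474 -0.05611096  0.1099823 ]
((490.349609375, -77.06661987304688), (266.87664794921875, 17.169336318969727), 5.6606059074401855)
234 [ 0.35811457 -0.09832615  0.03133921] [ 0.61712789 -0.02755332  0.08499404] [ 0.4861144  -0.06125698  0.0676221 ]
jar 547 [ 0.47085006 -0.40326497  0.21004912] [ 0.53670486 -0.3346829   0.24114307] [ 0.50362818 -0.36774788  0.23438168]
```

The top view shows the unit right of centre (knob at about 355,222; jar at 473,215), the hammer behind it at (440,155), and the hat and hinge box to the left. The drawer pulls toward world +y.

```bash
cat >> h.py <<'E'
ang=np.deg2rad(5.67)
o=np.array([-np.sin(ang),np.cos(ang),0]); w=np.array([np.cos(ang),np.sin(ang),0]); up=np.array([0,0,1.])
U=np.array([.507,-.2547,0])
def pose():
    s=robot.observe(); q=s['tcp_rot']; return s,np.array(s['tool_pos']),R.from_quat([q[1],q[2],q[3],q[0]])
def want(tilt=0):
    # y=w ; z tilts: tilt>0 -> tool back leans toward unit
    z=-up*np.cos(tilt)+o*np.sin(tilt); y=w; x=np.cross(y,z); return R.from_matrix(np.c_[x,y,z])
def plan(P,Rt=None):
    s,p,r=pose(); print('t',s['time_s'],'pos',p.round(4),'F',np.round(s['contact_force'],1),'w',round(s['width'],3))
    print(' shift first, cm (tool):',(r.inv().apply(P-p)*100).round(2))
    if Rt is not None:
        print(' then turn (tool rotvec):',(r.inv()*Rt).as_rotvec().round(4)); print(' or after turn shift cm:',(Rt.inv().apply(P-p)*100).round(2))
E
python3 - <<'E'
from h import *
K0=U+o*.217; print(K0, proj('top',[K0+up*.06]), proj('scene',[K0+up*.06]))
plan(K0+o*.003+up*.20,want())
E
```

```text
[ 0.48556068 -0.03876169  0.        ] [[353.32896736 222.21574663]] [[276.34090334 213.42880609]]
t 0.7 pos [ 0.1892 -0.4896  0.2313] F [ 0.2  0.3 -0.6] w 1.0
 shift first, cm (tool): [ 43.97 -31.66   3.13]
 then turn (tool rotvec): [-1.0000e-04 -1.0000e-04 -1.3009e+00]
 or after turn shift cm: [42.24 33.94  3.13]
```

```bash
python3 -m creep '[{"dx":2.44,"dy":-1.76,"dz":0.1},{"dx":2.44,"dy":-1.76,"dz":0.1},{"dx":2.44,"dy":-1.76,"dz":0.1},{"dx":2.44,"dy":-1.76,"dz":0.1},{"dx":2.44,"dy":-1.76,"dz":0.1},{"dx":2.44,"dy":-1.76,"dz":0.1},{"dx":2.44,"dy":-1.76,"dz":0.1},{"dx":2.44,"dy":-1.76,"dz":0.1},{"dx":2.44,"dy":-1.76,"dz":0.1},{"dx":2.44,"dy":-1.76,"dz":0.2},{"dx":2.44,"dy":-1.76,"dz":0.2},{"dx":2.44,"dy":-1.76,"dz":0.2},{"dx":2.44,"dy":-1.76,"dz":0.3},{"dx":2.44,"dy":-1.76,"dz":0.3},{"dx":2.44,"dy":-1.76,"dz":0.3},{"dx":2.44,"dy":-1.76,"dz":0.3},{"dx":2.44,"dy":-1.76,"dz":0.3},{"dx":2.44,"dy":-1.76,"dz":0.3}]' 1
python3 -m creep '[{"rz":-0.1},{"rz":-0.1},{"rz":-0.1},{"rz":-0.1},{"rz":-0.1},{"rz":-0.1},{"rz":-0.1},{"rz":-0.1},{"rz":-0.1},{"rz":-0.1},{"rz":-0.1},{"rz":-0.1},{"rz":-0.1},{}]'
python3 - <<'E'
from h import *
K0=U+o*.217
plan(K0+o*.003+up*.043,want())
im,d,p=save('wrist','w1'); print(p['position'])
print(proj('wrist',[K0+up*.06,K0+up*.06+w*.018,K0+up*.06-w*.018],p))
E
```

```text
t 0.7 pos [ 0.1892 -0.4896  0.2313] F [ 0.2  0.3 -0.6] w 1.0
 shift first, cm (tool): [ 43.97 -31.66  18.83]
 then turn (tool rotvec): [-1.0000e-04 -1.0000e-04 -1.3009e+00]
 or after turn shift cm: [42.24 33.94 18.83]
[ 0.26464964 -0.46113888  0.37210779]
[[-271.82460541 -620.72050555]
 [-280.52156404 -677.55352877]
 [-263.61725446 -567.13103433]]validation failed for argument at $[0]...
validation failed for argument at $[0]...
```

View pics/w1.png

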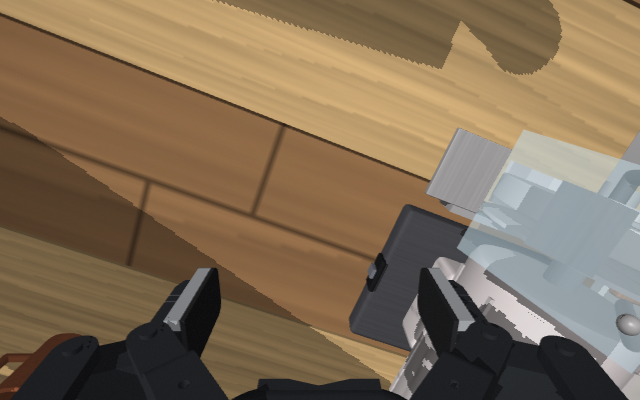

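```bash
python3 -m creep '[{"dx":3.1,"dy":-2.3,"dz":0,"rx":0,"ry":0,"rz":0},{"dx":3.1,"dy":-2.3,"dz":0,"rx":0,"ry":0,"rz":0},{"dx":3.1,"dy":-2.3,"dz":0,"rx":0,"ry":0,"rz":0},{"dx":3.1,"dy":-2.3,"dz":0,"rx":0,"ry":0,"rz":0},{"dx":3.1,"dy":-2.3,"dz":0,"rx":0,"ry":0,"rz":0},{"dx":3.1,"dy":-2.3,"dz":0,"rx":0,"ry":0,"rz":0},{"dx":3.1,"dy":-2.3,"dz":0,"rx":0,"ry":0,"rz":0},{"dx":3.1,"dy":-2.3,"dz":0,"rx":0,"ry":0,"rz":0},{"dx":3.1,"dy":-2.3,"dz":0,"rx":0,"ry":0,"rz":0},{"dx":3.1,"dy":-2.3,"dz":0,"rx":0,"ry":0,"rz":0},{"dx":3.1,"dy":-2.3,"dz":0,"rx":0,"ry":0,"rz":0},{"dx":3.1,"dy":-2.3,"dz":0,"rx":0,"ry":0,"rz":0},{"dx":3.1,"dy":-2.3,"dz":0,"rx":0,"ry":0,"rz":0},{"dx":3.1,"dy":-2.3,"dz":0,"rx":0,"ry":0,"rz":0}]' 1
python3 -m creep '[{"dx":0,"dy":0,"dz":0,"rx":0,"ry":0,"rz":-0.1},{"dx":0,"dy":0,"dz":0,"rx":0,"ry":0,"rz":-0.1},{"dx":0,"dy":0,"dz":0,"rx":0,"ry":0,"rz":-0.1},{"dx":0,"dy":0,"dz":0,"rx":0,"ry":0,"rz":-0.1},{"dx":0,"dy":0,"dz":0,"rx":0,"ry":0,"rz":-0.1},{"dx":0,"dy":0,"dz":0,"rx":0,"ry":0,"rz":-0.1},{"dx":0,"dy":0,"dz":0,"rx":0,"ry":0,"rz":-0.1},{"dx":0,"dy":0,"dz":0,"rx":0,"ry":0,"rz":-0.1},{"dx":0,"dy":0,"dz":0,"rx":0,"ry":0,"rz":-0.1},{"dx":0,"dy":0,"dz":0,"rx":0,"ry":0,"rz":-0.1},{"dx":0,"dy":0,"dz":0,"rx":0,"ry":0,"rz":-0.1},{"dx":0,"dy":0,"dz":0,"rx":0,"ry":0,"rz":-0.1},{"dx":0,"dy":0,"dz":0,"rx":0,"ry":0,"rz":-0.1},{"dx":0,"dy":0,"dz":0,"rx":0,"ry":0,"rz":0}]'
python3 - <<'E'
from h import *
K0=U+o*.217
plan(K0+o*.003+up*.043,want())
im,d,p=save('wrist','w2'); print(p['position'])
print(proj('wrist',[K0+up*.06,K0+up*.06+w*.018,K0+up*.06-w*.018],p))
E
```

```text
time_s: 1.92
tool_pos: [0.4787, -0.0309, 0.2315]
tcp_rot: [0.0, 0.983, 0.183, 0.0]
contact_force: [0.2, -1.3, -0.1]
width: 1.004
time_s: 3.08
tool_pos: [0.478, -0.0329, 0.2314]
tcp_rot: [-0.0, 0.67, 0.742, 0.0]
contact_force: [-0.3, -0.0, 0.3]
width: 1.0
t 3.0833 pos [ 0.478  -0.0329  0.2314] F [-0.3 -0.   0.3] w 1.0
 shift first, cm (tool): [-0.37  0.69 18.84]
 then turn (tool rotvec): [ 0.0001 -0.0001  0.0034]
 or after turn shift cm: [-0.36  0.69 18.84]
[0.46928134 0.04719693 0.37217634]
[[326.294466   184.74739892]
 [345.5186222  184.78287499]
 [307.06591951 184.71194377]]
```

View pics/w2.png

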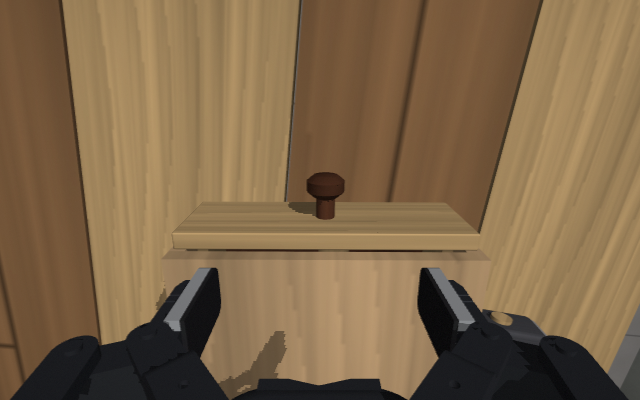

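The knob is at (325,185) in the wrist view, where I predicted it. Next I go down, pinch it and pull.

```bash
python3 -m creep '[{"dx":-0.37,"dy":0.69,"dz":0,"rx":0,"ry":0,"rz":0},{"dx":0,"dy":0,"dz":2,"rx":0,"ry":0,"rz":0},{"dx":0,"dy":0,"dz":2,"rx":0,"ry":0,"rz":0},{"dx":0,"dy":0,"dz":2,"rx":0,"ry":0,"rz":0},{"dx":0,"dy":0,"dz":2,"rx":0,"ry":0,"rz":0},{"dx":0,"dy":0,"dz":2,"rx":0,"ry":0,"rz":0},{"dx":0,"dy":0,"dz":2,"rx":0,"ry":0,"rz":0},{"dx":0,"dy":0,"dz":2,"rx":0,"ry":0,"rz":0},{"dx":0,"dy":0,"dz":2,"rx":0,"ry":0,"rz":0},{"dx":0,"dy":0,"dz":1.5,"rx":0,"ry":0,"rz":0},{"dx":0,"dy":0,"dz":1.3,"rx":0,"ry":0,"rz":0},{"dx":0,"dy":0,"dz":0,"rx":0,"ry":0,"rz":0}]' 1 40
python3 -m creep '[{"dx":0,"dy":0,"dz":0,"rx":0,"ry":0,"rz":0},{"dx":0,"dy":0,"dz":0,"rx":0,"ry":0,"rz":0},{"dx":0,"dy":0,"dz":0,"rx":0,"ry":0,"rz":0},{"dx":0,"dy":0,"dz":0,"rx":0,"ry":0,"rz":0},{"dx":0,"dy":0,"dz":0,"rx":0,"ry":0,"rz":0},{"dx":0,"dy":0,"dz":0,"rx":0,"ry":0,"rz":0},{"dx":0,"dy":0,"dz":0,"rx":0,"ry":0,"rz":0},{"dx":0,"dy":0,"dz":0,"rx":0,"ry":0,"rz":0}]' 0 40
```

```text
time_s: 4.13
tool_pos: [0.4841, -0.0359, 0.041]
tcp_rot: [-0.001, 0.673, 0.74, -0.001]
contact_force: [-0.3, -0.5, -0.9]
width: 1.0
time_s: 4.8
tool_pos: [0.4845, -0.0361, 0.0442]
tcp_rot: [-0.0, 0.672, 0.741, -0.0]
contact_force: [-5.3, -0.7, 9.1]
width: 0.41
```

```bash
python3 -m creep '[{"dx":0.5,"dy":0,"dz":0,"rx":0,"ry":0,"rz":0},{"dx":1,"dy":0,"dz":0,"rx":0,"ry":0,"rz":0},{"dx":1,"dy":0,"dz":0,"rx":0,"ry":0,"rz":0},{"dx":1,"dy":0,"dz":0,"rx":0,"ry":0,"rz":0},{"dx":1,"dy":0,"dz":0,"rx":0,"ry":0,"rz":0},{"dx":1,"dy":0,"dz":0,"rx":0,"ry":0,"rz":0},{"dx":1,"dy":0,"dz":0,"rx":0,"ry":0,"rz":0},{"dx":1,"dy":0,"dz":0,"rx":0,"ry":0,"rz":0},{"dx":1,"dy":0,"dz":0,"rx":0,"ry":0,"rz":0},{"dx":1,"dy":0,"dz":0,"rx":0,"ry":0,"rz":0},{"dx":0,"dy":0,"dz":0,"rx":0,"ry":0,"rz":0}]' 
python3 -m creep '[{"dx":1,"dy":0,"dz":0,"rx":0,"ry":0,"rz":0},{"dx":1,"dy":0,"dz":0,"rx":0,"ry":0,"rz":0},{"dx":1,"dy":0,"dz":0,"rx":0,"ry":0,"rz":0},{"dx":1,"dy":0,"dz":0,"rx":0,"ry":0,"rz":0},{"dx":1,"dy":0,"dz":0,"rx":0,"ry":0,"rz":0},{"dx":1,"dy":0,"dz":0,"rx":0,"ry":0,"rz":0},{"dx":1,"dy":0,"dz":0,"rx":0,"ry":0,"rz":0},{"dx":1,"dy":0,"dz":0,"rx":0,"ry":0,"rz":0},{"dx":0.7,"dy":0,"dz":0,"rx":0,"ry":0,"rz":0},{"dx":0.5,"dy":0,"dz":0,"rx":0,"ry":0,"rz":0},{"dx":0,"dy":0,"dz":0,"rx":0,"ry":0,"rz":0}]' 
python3 - <<'E'
from h import *
plan(U+o*(.22+.19)+up*.043,want())
E
```

```text
time_s: 5.72
tool_pos: [0.475, 0.06, 0.0442]
tcp_rot: [-0.001, 0.671, 0.741, 0.0]
contact_force: [-6.2, 1.7, 10.0]
width: 0.409
time_s: 6.63
tool_pos: [0.466, 0.1512, 0.0442]
tcp_rot: [-0.001, 0.671, 0.741, 0.0]
contact_force: [-6.9, 1.0, 9.6]
width: 0.403
t 6.6333 pos [0.466  0.1512 0.0442] F [-6.9  1.   9.6] w 0.403
 shift first, cm (tool): [0.21 0.07 0.12]
 then turn (tool rotvec): [-0.0007 -0.001  -0.0004]
 or after turn shift cm: [0.21 0.07 0.12]
```

```bash
python3 -m creep '[{"dx":0,"dy":0,"dz":0,"rx":0,"ry":0,"rz":0},{"dx":0,"dy":0,"dz":0,"rx":0,"ry":0,"rz":0},{"dx":0,"dy":0,"dz":0,"rx":0,"ry":0,"rz":0},{"dx":0,"dy":0,"dz":0,"rx":0,"ry":0,"rz":0},{"dx":0,"dy":0,"dz":0,"rx":0,"ry":0,"rz":0},{"dx":0,"dy":0,"dz":-2,"rx":0,"ry":0,"rz":0},{"dx":0,"dy":0,"dz":-3,"rx":0,"ry":0,"rz":0},{"dx":0,"dy":0,"dz":-3,"rx":0,"ry":0,"rz":0},{"dx":0,"dy":0,"dz":-3,"rx":0,"ry":0,"rz":0},{"dx":0,"dy":0,"dz":-3,"rx":0,"ry":0,"rz":0},{"dx":-2,"dy":0,"dz":-3,"rx":0,"ry":0,"rz":0},{"dx":-3,"dy":0,"dz":-2,"rx":0,"ry":0,"rz":0},{"dx":-3,"dy":0,"dz":0,"rx":0,"ry":0,"rz":0},{"dx":-3,"dy":0,"dz":0,"rx":0,"ry":0,"rz":0},{"dx":-2,"dy":0,"dz":0,"rx":0,"ry":0,"rz":0},{"dx":0,"dy":0,"dz":0,"rx":0,"ry":0,"rz":0}]' 1
python3 - <<'E'
from h import *
plan(U+o*(.17+.07)+up*.018,want())
for n in('wrist','top'):
    im,d,p=save(n,n+'3')
    for t in ('shaft',):
        for q in spotter.masks_of(n,t)[:2]:
            ys,xs=np.nonzero(q['region']);P=pts(n,d,np.c_[xs,ys],p);P=P[(P[:,2]<.06)&(P[:,2]>.03)]
            L=np.c_[(P-U)@o,(P-U)@w,P[:,2]]
            print(n,t,q['confidence'],q['extent'],'local out/w/z pct',np.percentile(L,[1,50,99],axis=0).round(4).tolist())
            print(cv2.minAreaRect((L[:,:2]*1000).astype(np.float32)))
E
```

```text
time_s: 7.97
tool_pos: [0.4799, 0.0178, 0.2335]
tcp_rot: [0.0, 0.673, 0.74, -0.0]
contact_force: [-0.5, -0.1, 0.3]
width: 1.001
t 7.9667 pos [0.4799 0.0178 0.2335] F [-0.5 -0.1  0.3] w 1.001
 shift first, cm (tool): [-3.360e+00  1.000e-02  2.155e+01]
 then turn (tool rotvec): [ 0.0004  0.0009 -0.0043]
 or after turn shift cm: [-3.38  0.   21.55]
wrist shaft 0.91 [311.3, 96.7, 345.5, 297.8] local out/w/z pct [[0.1336, -0.0102, 0.0362], [0.2585, 0.005, 0.0464], [0.3434, 0.023, 0.0487]]
((236.28298950195312, 6.792774200439453), (217.77870178222656, 32.697296142578125), 1.4163376092910767)
wrist shaft 0.19 [137.0, 4.8, 497.4, 303.6] local out/w/z pct [[0.1341, -0.1117, 0.0303], [0.2733, 0.0001, 0.0448], [0.3573, 0.1093, 0.0598]]
((260.5799865722656, -1.3097763061523438), (277.38861083984375, 221.65069580078125), 0.1016073003411293)
```

View pics/wrist3.png

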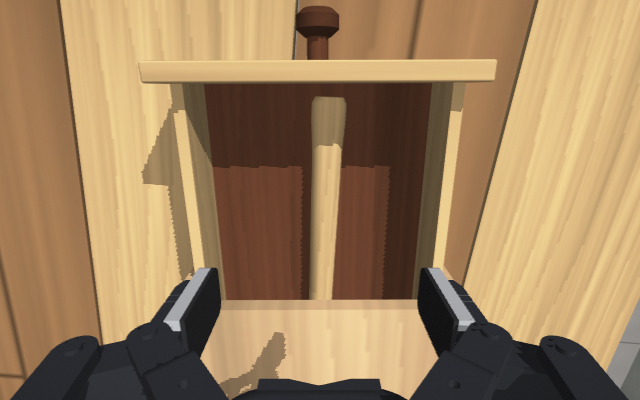

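View pics/top3.png

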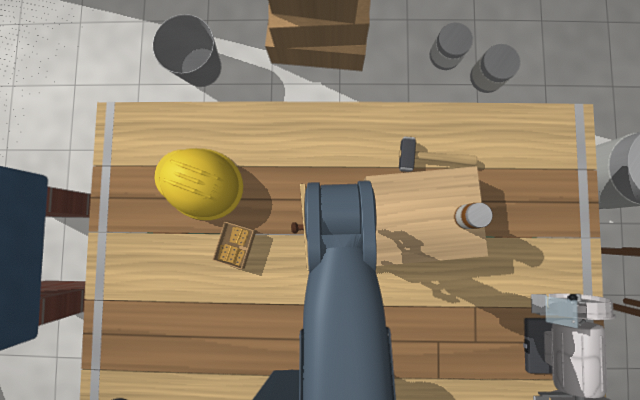

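```bash
python3 - <<'E'
from h import *
p=eyes.camera_params('wrist'); z=np.load('pics/wrist3.npz'); d=z['d']
q=spotter.masks_of('wrist','shaft')[0]
eyes_=None
ys,xs=np.nonzero(q['region']) if q['extent'][2]-q['extent'][0]<60 else (0,0)
P=pts('wrist',d,np.c_[xs,ys],p); L=np.c_[(P-U)@o,(P-U)@w,P[:,2]]; L=L[(L[:,2]>.038)&(L[:,2]<.056)]
for a in np.arange(.17,.36,.02):
    s=L[(L[:,0]>=a)&(L[:,0]<a+.02)]
    if len(s)>5: print(round(a-.16,3),len(s),(s[:,1].min()+s[:,1].max())/2*1000,np.ptp(s[:,1])*1000,s[:,2].max())
# front panel inner face
vv,uu=np.mgrid[50:130,200:440]; P=pts('wrist',d,np.c_[uu.ravel(),vv.ravel()],p); L2=np.c_[(P-U)@o,(P-U)@w,P[:,2]]
s=L2[(L2[:,2]>.095)&(L2[:,2]<.11)]; print('panel top out',s[:,0].min()-.17,s[:,0].max()-.17, 'shaft end',np.percentile(L[:,0],99.5)-.17)
E
```

```text
0.01 395 3.0481545967520174 26.003040965035424 0.0482797589523935
0.03 426 3.5671353563807964 26.635492986461514 0.04833992199418141
0.05 453 4.654697704584074 26.2371374278475 0.048742881446161734
0.07 498 5.152605558220284 26.883417732058803 0.04862968925933009
0.09 517 6.001806956386453 28.232684721047594 0.048790965610234605
0.11 550 6.964861325079267 27.781548654041313 0.048899293765088836
0.13 613 7.805949095963287 29.08817958667478 0.048990629287221754
0.15 694 8.319213654599443 31.4401593133332 0.048771372536871194
0.17 699 8.679965336163816 32.15648497312237 0.049017796653807344
panel top out 0.19073762257344448 0.20683733447352923 shaft end 0.17805753908881636
```

```bash
python3 - <<'E'
from h import *
Rt=R.from_euler('z',-.038)*want()
plan(U+o*(.17+.085)+w*.0055+up*.026,Rt)
E
```

```text
t 8.2167 pos [0.4795 0.0215 0.2332] F [ 0.9 -0.9 -0.3] w 0.995
 shift first, cm (tool): [-2.26  0.56 20.72]
 then turn (tool rotvec): [-0.0003 -0.0003  0.0377]
 or after turn shift cm: [-2.23  0.64 20.72]
```

```bash
python3 -m creep '[{"dx":-1.2,"dy":0.3,"dz":0,"rx":0,"ry":0,"rz":0},{"dx":-1.0,"dy":0.3,"dz":0,"rx":0,"ry":0,"rz":0.038},{"dx":0,"dy":0,"dz":2,"rx":0,"ry":0,"rz":0},{"dx":0,"dy":0,"dz":2.5,"rx":0,"ry":0,"rz":0},{"dx":0,"dy":0,"dz":2.5,"rx":0,"ry":0,"rz":0},{"dx":0,"dy":0,"dz":2.5,"rx":0,"ry":0,"rz":0},{"dx":0,"dy":0,"dz":2.5,"rx":0,"ry":0,"rz":0},{"dx":0,"dy":0,"dz":2.5,"rx":0,"ry":0,"rz":0},{"dx":0,"dy":0,"dz":2,"rx":0,"ry":0,"rz":0},{"dx":0,"dy":0,"dz":1.5,"rx":0,"ry":0,"rz":0},{"dx":0,"dy":0,"dz":1,"rx":0,"ry":0,"rz":0},{"dx":0,"dy":0,"dz":0.7,"rx":0,"ry":0,"rz":0},{"dx":0,"dy":0,"dz":0,"rx":0,"ry":0,"rz":0},{"dx":0,"dy":0,"dz":0,"rx":0,"ry":0,"rz":0}]' 1
python3 - <<'E'
from h import *
Rt=R.from_euler('z',-.038)*want()
plan(U+o*(.17+.085)+w*.0055+up*.026,Rt)
save('wrist','w4')
E
```

```text
time_s: 9.38
tool_pos: [0.4879, -0.0006, 0.0363]
tcp_rot: [-0.0, 0.686, 0.728, -0.0]
contact_force: [-0.4, 0.6, 0.8]
width: 0.998
t 9.3833 pos [ 0.4879 -0.0006  0.0363] F [-0.4  0.6  0.8] w 0.998
 shift first, cm (tool): [ 0.02 -0.06  1.03]
 then turn (tool rotvec): [-0.0004 -0.0001 -0.0017]
 or after turn shift cm: [ 0.02 -0.06  1.03]
```

View pics/w4.png

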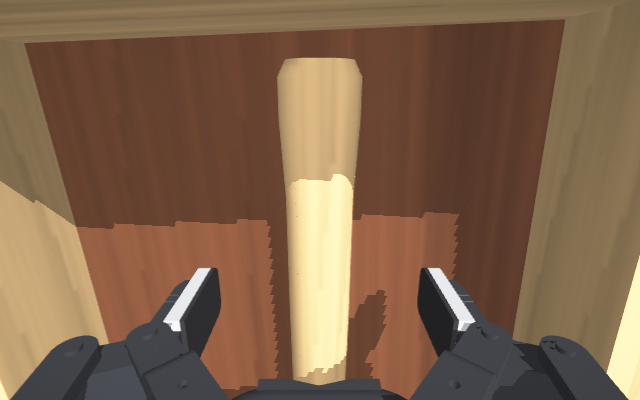

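The shaft (centre u≈320) sits midway between the fingers and parallel to them. I lower the last 10 mm and close.

```bash
python3 -m creep '[{"dx":0,"dy":0,"dz":0.5,"rx":0,"ry":0,"rz":0},{"dx":0,"dy":0,"dz":0.5,"rx":0,"ry":0,"rz":0},{"dx":0,"dy":0,"dz":0,"rx":0,"ry":0,"rz":0}]' 1
python3 -m creep '[{"dx":0,"dy":0,"dz":0,"rx":0,"ry":0,"rz":0},{"dx":0,"dy":0,"dz":0,"rx":0,"ry":0,"rz":0},{"dx":0,"dy":0,"dz":0,"rx":0,"ry":0,"rz":0},{"dx":0,"dy":0,"dz":0,"rx":0,"ry":0,"rz":0},{"dx":0,"dy":0,"dz":0,"rx":0,"ry":0,"rz":0},{"dx":0,"dy":0,"dz":0,"rx":0,"ry":0,"rz":0},{"dx":0,"dy":0,"dz":0,"rx":0,"ry":0,"rz":0},{"dx":0,"dy":0,"dz":0,"rx":0,"ry":0,"rz":0},{"dx":0,"dy":0,"dz":0,"rx":0,"ry":0,"rz":0},{"dx":0,"dy":0,"dz":0,"rx":0,"ry":0,"rz":0}]' 0 80
python3 -m creep '[{"dx":0,"dy":0,"dz":-0.2,"rx":0,"ry":0,"rz":0},{"dx":0,"dy":0,"dz":-0.2,"rx":0,"ry":0,"rz":0},{"dx":0,"dy":0,"dz":-0.2,"rx":0,"ry":0,"rz":0},{"dx":0,"dy":0,"dz":-0.2,"rx":0,"ry":0,"rz":0},{"dx":0,"dy":0,"dz":0,"rx":0,"ry":0,"rz":0},{"dx":0,"dy":0,"dz":0,"rx":0,"ry":0,"rz":0}]'
```

```text
time_s: 9.68
tool_pos: [0.4875, -0.0004, 0.0258]
tcp_rot: [-0.0, 0.686, 0.728, -0.0]
contact_force: [-0.8, -0.4, -0.3]
width: 0.999
time_s: 10.52
tool_pos: [0.488, -0.0004, 0.0268]
tcp_rot: [0.0, 0.686, 0.728, 0.0]
contact_force: [-1.1, -0.5, 5.1]
width: 0.297
time_s: 11.02
tool_pos: [0.4878, -0.0004, 0.0344]
tcp_rot: [0.0, 0.686, 0.728, 0.0]
contact_force: [-0.3, 0.1, -1.9]
width: 0.301
```

```bash
python3 -m creep '[{"dx":0.025,"dy":0,"dz":-0.62,"rx":0,"ry":0.033,"rz":0},{"dx":0.025,"dy":0,"dz":-0.62,"rx":0,"ry":0.033,"rz":0},{"dx":0.025,"dy":0,"dz":-0.62,"rx":0,"ry":0.033,"rz":0},{"dx":0.025,"dy":0,"dz":-0.62,"rx":0,"ry":0.033,"rz":0},{"dx":0.025,"dy":0,"dz":-0.62,"rx":0,"ry":0.033,"rz":0},{"dx":0,"dy":0,"dz":0,"rx":0,"ry":0,"rz":0}]'
python3 - <<'E'
from h import *
plan(U,want())
im,d,p=save('wrist','w5')
E
```

```text
time_s: 11.52
tool_pos: [0.4884, -0.002, 0.066]
tcp_rot: [-0.06, 0.684, 0.725, 0.057]
contact_force: [0.8, -1.1, -1.3]
width: 0.297
t 11.5167 pos [ 0.4884 -0.002   0.066 ] F [ 0.8 -1.1 -1.3] w 0.297
 shift first, cm (tool): [-26.08   0.36   2.31]
 then turn (tool rotvec): [ 0.0044 -0.1661 -0.04  ]
 or after turn shift cm: [-25.33  -0.65   6.6 ]
```

View pics/w5.png

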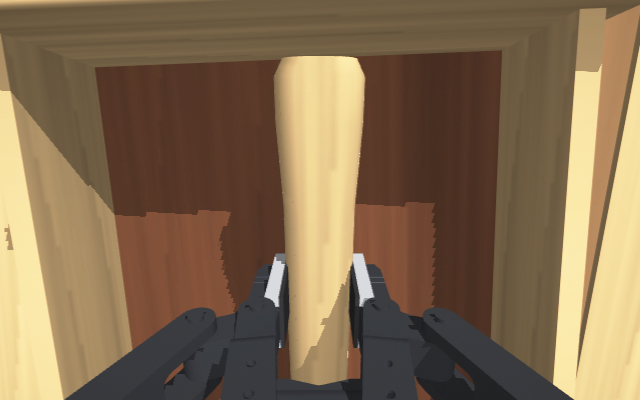

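The shaft is tipping with the gripper: its end is still at v≈57 in the wrist frame, so it isn't slipping, and the forces are small. I keep tipping.

```bash
python3 -m creep '[{"dx":0.025,"dy":0,"dz":-0.62,"rx":0,"ry":0.033,"rz":0},{"dx":0.025,"dy":0,"dz":-0.62,"rx":0,"ry":0.033,"rz":0},{"dx":0.025,"dy":0,"dz":-0.62,"rx":0,"ry":0.033,"rz":0},{"dx":0.025,"dy":0,"dz":-0.62,"rx":0,"ry":0.033,"rz":0},{"dx":0.025,"dy":0,"dz":-0.62,"rx":0,"ry":0.033,"rz":0},{"dx":0,"dy":0,"dz":0,"rx":0,"ry":0,"rz":0},{"dx":0,"dy":0,"dz":0,"rx":0,"ry":0,"rz":0}]'
python3 - <<'E'
from h import *
s,p,r=pose(); print(p,s['contact_force'],s['width'])
x=r.as_matrix()[:,0]; z=r.as_matrix()[:,2]
c=p-z*.0105  # axis of shaft at grasp
for nm,q in(('eye',c-x*.189),('grip',c+x*.091),('gripbot',c+x*.091+z*.0125),('com',c-x*.049)):
    print(nm,'X',round((q-U)@o-.17,4),'w',round((q-U)@w,4),'z',round(q[2],4))
# top line at X=0
k=((c-z*.0125-U)@o-.17)/(x@o); print('top surf z at X=0',(c-z*.0125-x*k)[2],'edge .104; bottom at X=.207', (c+z*.0125+x*((.207-((c+z*.0125-U)@o-.17))/(x@o)))[2], 'panel .102')
im,d,pp=save('wrist','w6'); save('scene','s6')
E
```

```text
time_s: 12.15
tool_pos: [0.4881, -0.0073, 0.0952]
tcp_rot: [-0.119, 0.677, 0.718, 0.112]
contact_force: [-0.9, -0.5, -1.1]
width: 0.297
[ 0.48809376 -0.00733212  0.09515733] [-0.90682765 -0.49745146 -1.06748996] 0.29678860379043503
eye X -0.1041 w -0.0016 z 0.0441
grip X 0.1607 w 0.0089 z 0.1345
gripbot X 0.1647 w 0.0091 z 0.1226
com X 0.0283 w 0.0036 z 0.0893
top surf z at X=0 0.09283977874171195 edge .104; bottom at X=.207 0.13704201348048517 panel .102
```

View pics/w6.png

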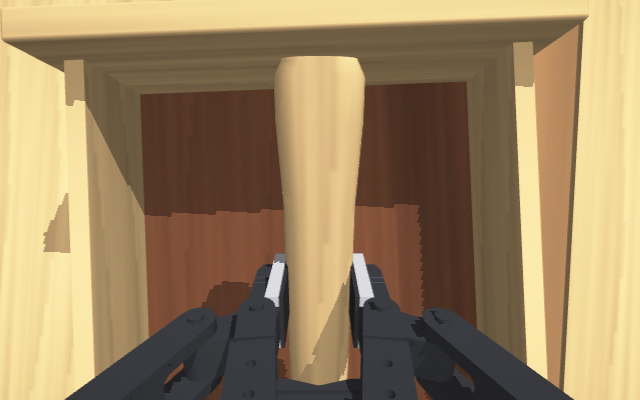

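View pics/s6.png

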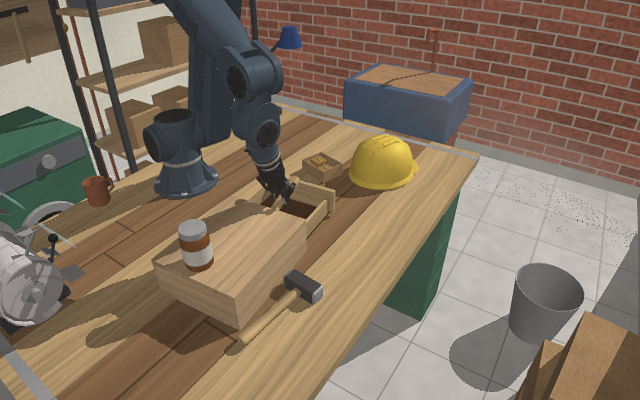

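```bash
python3 -m creep '[{"dx":0.3,"dy":0,"dz":0.15,"rx":0,"ry":0,"rz":0},{"dx":0.8,"dy":0,"dz":0.15,"rx":0,"ry":0,"rz":0},{"dx":1,"dy":0,"dz":0,"rx":0,"ry":0,"rz":0},{"dx":1,"dy":0,"dz":0,"rx":0,"ry":0,"rz":0},{"dx":1,"dy":0,"dz":0,"rx":0,"ry":0,"rz":0},{"dx":1,"dy":0,"dz":0,"rx":0,"ry":0,"rz":0},{"dx":1,"dy":0,"dz":0,"rx":0,"ry":0,"rz":0},{"dx":0,"dy":0,"dz":0,"rx":0,"ry":0,"rz":0}]'
python3 -m creep '[{"dx":1,"dy":0,"dz":0,"rx":0,"ry":0,"rz":0},{"dx":1,"dy":0,"dz":0,"rx":0,"ry":0,"rz":0},{"dx":1,"dy":0,"dz":0,"rx":0,"ry":0,"rz":0},{"dx":1,"dy":0,"dz":0,"rx":0,"ry":0,"rz":0},{"dx":1,"dy":0,"dz":0,"rx":0,"ry":0,"rz":0},{"dx":1,"dy":0,"dz":0,"rx":0,"ry":0,"rz":0},{"dx":1,"dy":0,"dz":0,"rx":0,"ry":0,"rz":0},{"dx":1,"dy":0,"dz":0,"rx":0,"ry":0,"rz":0},{"dx":0,"dy":0,"dz":0,"rx":0,"ry":0,"rz":0}]'
python3 - <<'E'
from h import *
s,p,r=pose(); print(p,s['contact_force'],s['width'])
x=r.as_matrix()[:,0]; z=r.as_matrix()[:,2]
c=p-z*.0105
for nm,q in(('eye',c-x*.189),('grip',c+x*.091),('eyetop',c-x*.189-z*.0125)):
    print(nm,'X',round((q-U)@o-.17,4),'w',round((q-U)@w,4),'z',round(q[2],4))
im,d,pp=save('wrist','w7'); save('scene','s7')
E
```

```text
time_s: 12.92
tool_pos: [0.4847, 0.0533, 0.1136]
tcp_rot: [-0.119, 0.676, 0.719, 0.113]
contact_force: [-0.6, -0.0, -1.2]
width: 0.297
time_s: 13.67
tool_pos: [0.4802, 0.1287, 0.1394]
tcp_rot: [-0.12, 0.676, 0.719, 0.113]
contact_force: [-0.8, 0.5, -0.9]
width: 0.298
[0.48018745 0.12866816 0.13935966] [-0.80934392  0.49491291 -0.89765587] 0.2975804919257228
eye X 0.0321 w 0.0044 z 0.0879
grip X 0.2967 w 0.0143 z 0.1788
eyetop X 0.028 w 0.0042 z 0.0998
```

View pics/s7.png

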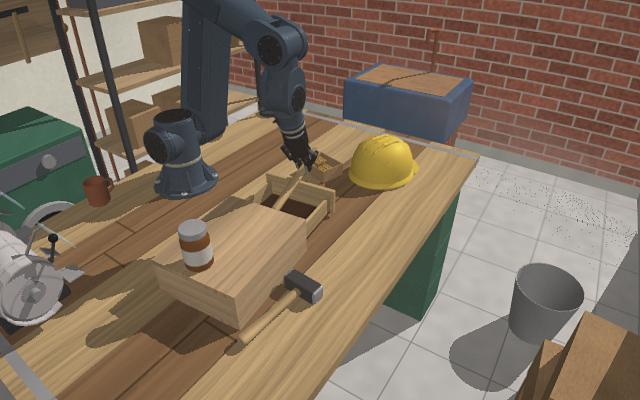

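View pics/w7.png

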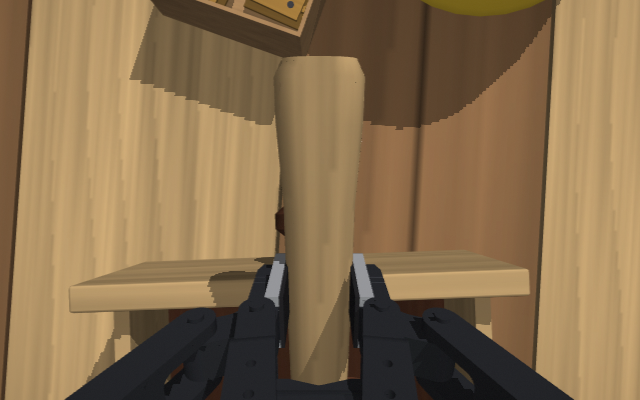

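```bash
python3 -m creep '[{"dx":0.3,"dy":0,"dz":-0.9,"rx":0,"ry":0,"rz":0},{"dx":0.6,"dy":0,"dz":-1.8,"rx":0,"ry":0,"rz":0},{"dx":0.7,"dy":0,"dz":-2,"rx":0,"ry":0,"rz":0},{"dx":0.7,"dy":0,"dz":-2,"rx":0,"ry":0,"rz":0},{"dx":0.7,"dy":0,"dz":-2,"rx":0,"ry":0,"rz":0},{"dx":0.7,"dy":0,"dz":-2,"rx":0,"ry":0,"rz":0},{"dx":0.7,"dy":0,"dz":-2,"rx":0,"ry":0,"rz":0},{"dx":0.7,"dy":0,"dz":-2,"rx":0,"ry":0,"rz":0},{"dx":0.5,"dy":0,"dz":-1.5,"rx":0,"ry":0,"rz":0},{"dx":0,"dy":0,"dz":0,"rx":0,"ry":0,"rz":0}]'
python3 -m creep '[{"dx":0,"dy":0,"dz":0,"rx":0,"ry":-0.033,"rz":0},{"dx":0,"dy":0,"dz":0,"rx":0,"ry":-0.033,"rz":0},{"dx":0,"dy":0,"dz":0,"rx":0,"ry":-0.033,"rz":0},{"dx":0,"dy":0,"dz":0,"rx":0,"ry":-0.033,"rz":0},{"dx":0,"dy":0,"dz":0,"rx":0,"ry":-0.033,"rz":0},{"dx":0,"dy":0,"dz":0,"rx":0,"ry":-0.033,"rz":0},{"dx":0,"dy":0,"dz":0,"rx":0,"ry":-0.033,"rz":0},{"dx":0,"dy":0,"dz":0,"rx":0,"ry":-0.033,"rz":0},{"dx":0,"dy":0,"dz":0,"rx":0,"ry":-0.033,"rz":0},{"dx":0,"dy":0,"dz":0,"rx":0,"ry":-0.033,"rz":0},{"dx":0,"dy":0,"dz":0,"rx":0,"ry":0,"rz":0},{"dx":0,"dy":0,"dz":0,"rx":0,"ry":0,"rz":0},{"dx":0,"dy":0,"dz":0,"rx":0,"ry":0,"rz":0},{"dx":0,"dy":0,"dz":0,"rx":0,"ry":0,"rz":0}]'
python3 - <<'E'
from h import *
s,p,r=pose(); print(p,s['contact_force'],s['width'],s['joint_velocities'].round(4))
x=r.as_matrix()[:,0]; z=r.as_matrix()[:,2]
c=p-z*.0105
for nm,q in(('eye',c-x*.189),('grip',c+x*.091)): print(nm,q.round(3))
save('scene','s8')
im,d,pp=save('top','t8'); print(proj('scene',[c-x*.189,c+x*.091]))
for n in('scene',):
  for t in('shaft','jar','hammer','hard_hat','hinge_box'):
    m=spotter.boxes_of(n,t); print(t,[(round(q['confidence'],2),q['extent']) for q in m[:2]])
d=np.load('pics/s8.npz')['d']
for q in spotter.masks_of('scene','shaft')[:1]:
    ys,xs=np.nonzero(q['region']);P=pts('scene',d,np.c_[xs,ys]);P=P[P[:,2]>.1];print(np.percentile(P,[2,50,98],axis=0).round(3))
E
```

```text
time_s: 14.6
tool_pos: [0.4812, 0.1271, 0.3135]
tcp_rot: [-0.118, 0.676, 0.718, 0.115]
contact_force: [0.0, -0.1, -0.4]
width: 0.298
time_s: 15.77
tool_pos: [0.48, 0.1271, 0.3098]
tcp_rot: [-0.0, 0.686, 0.728, 0.0]
contact_force: [0.3, 0.5, -1.2]
width: 0.299
[0.48002217 0.12713348 0.30980768] [ 0.26027099  0.45455903 -1.17734274] 0.2990252732338306 [-0.0005 -0.0035  0.0034  0.0008 -0.0041  0.0031]
eye [ 0.491 -0.062  0.32 ]
grip [0.475 0.218 0.32 ]
[[267.33157155 142.76539709]
 [317.74469947 109.49177518]]
shaft [(0.95, [265.5, 109.0, 319.6, 149.6])]
jar [(0.83, [175.8, 218.5, 213.0, 272.2])]
hammer [(0.8, [238.5, 267.9, 321.9, 343.4])]
hard_hat [(0.73, [352.3, 137.5, 419.5, 186.8])]
hinge_box [(0.67, [300.9, 151.5, 341.4, 185.5])]
[[ 0.478 -0.063  0.311]
 [ 0.493  0.025  0.326]
 [ 0.502  0.199  0.332]]
```

View pics/s8.png

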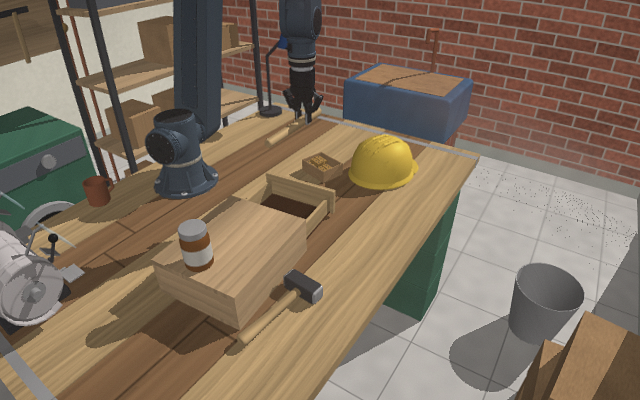

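The scene view shows the shaft level in the gripper, between about (266,145) and (319,110). That puts it at z≈0.32 m, and the bystanders haven't moved.

```bash
python3 -c "
from plant import robot
print(robot.hand_in()); s=robot.observe(); print(s['time_s'],s['width'],s['tool_pos'])"
```

```text
the job is handed in; nothing more can be done
None
the job is handed in; nothing more can be done
```

I opened the drawer about 187 mm by its knob, took out the shaft and handed the job in at about 16 s of the 51 s. I gripped the shaft at 80 N with the fingers aligned to its slight skew. I then tipped it about 19°, slid it out lengthwise under the unit's edge and over the front panel, and lifted and levelled it.

**Last checks before hand-in:**
- **Shaft:** both ends were at about z = 0.32 m by the arm's pose. The scene camera's depth agreed, giving 0.31–0.33 m. It was still firmly gripped (opening 0.30), with only its own weight showing at the wrist, and the arm was still.
- **Extraction:** the wrist force was about 1–2 N at each reading between moves while the shaft was tipped and slid out. I did not measure the force on the shaft itself.
- **Bystanders:** the jar, hammer, hard hat and hinge box were within about 5 pixels of where they started in the scene view.

No check failed or disagreed. The first two move commands were refused because rows need all six values. They moved nothing, and I re-sent them in full. The hand-in gave no verdict.

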